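# Switch the tube feeder to the other tray and release the tubes

### The job

The next four sample tubes belong in the other tray. With a fingertip, press down the raised end of the feeder's tilting plate until it has rocked over onto its other rest, then push the slide's thumb tab to the left (seen from the robot) until it is fully open, so that all four tubes roll down that chute into the tray by themselves. Do not touch the tubes or shift anything else on the table.

Things in the scene. Friction and masses are not known exactly. Their poses are not given: they have to be found in the camera images.
- feeder: Gravity feeder for sample tubes, fixed to the table, 564 mm long (y) and 150 mm deep (x). Origin: centre of its base on the table; its x points away from the robot (yaw up to 0.3 rad), y to the robot's left, z up. In the middle a magazine, under it the shutter slide, then the tilting plate; on each side a chute down to a catch tray. Four posts at x = +-62, y = +-55 mm, 137 mm high, with cross bars along y.
- magazine_top (a point): Centre of the mouth, 180 mm above the table, of the narrow clear upright magazine over the plate's hinge in which four tubes lie one on another: 114 mm long (feeder x), 30 mm across (feeder y). The top tube stands 13 mm out of it. Behind it a round weight (36 mm thick, at feeder x = 77 to 123 mm, up to 178 mm high) swings with the plate.
- gate (a joint): Tilting plate (seesaw), channel 210 mm long (feeder y), 110 mm wide, 12 mm lips. Hinge along feeder x under the magazine, 80 mm up; running surface 8 mm above it. -0.36 rad: left (+y) end down, feeds the left tray; +0.36: right end down. Starts on either rest. A tumbler weight behind the far posts holds it there: about 1.3 N down on the raised end moves it; past level (0) it falls over by itself.
- gate_left_end (a point): Point on the plate's running surface, mid-width, 88 mm to the left (+y) of the hinge, 17 mm short of that end: a place to press when the left end is the raised one (118 mm above the table; 88 mm when level, 57 mm when down).
- gate_right_end (a point): The same point 88 mm to the right (-y) of the hinge.
- slide (a joint): Shutter slide, a 3 mm steel strip that closes the magazine's bottom and moves along the feeder's +y (left). 0 = shut (starts within 2 mm of it), 0.030 m = fully open against its stop; about 1.5 N of friction, stays where it is left. The tubes drop from about 0.020 on and need some 2 s to roll home.
- slide_tab (a point): Centre of the top edge, 158 mm above the table, of the slide's turned-up thumb tab at the feeder's front (feeder x = -97 mm): an upright plate 28 mm (x) by 3 mm (y) by 36 mm high. Push on its right (-y) face towards +y. It stands clear: nothing beside or under it, the posts begin 16 mm behind it.
- tray_left (a point): Centre of the inner floor (4 mm above the table) of the left (+y) catch tray, white, inside 116 mm (x) by 114 mm (y), walls up to 50 mm. Axes as the feeder's.
- tray_right (a point): The same for the right (-y) catch tray.
- tube_1_centre (a point): Centre of waiting sample tube 1 (counted from the bottom of the magazine): capped tube 17 mm in diameter, 98 mm long, 18 g, lying along the feeder's x. It rolls by itself once the slide is open.
- tube_2_centre (a point): Centre of waiting sample tube 2 (counted from the bottom of the magazine): capped tube 17 mm in diameter, 98 mm long, 18 g, lying along the feeder's x. It rolls by itself once the slide is open.
- tube_3_centre (a point): Centre of waiting sample tube 3 (counted from the bottom of the magazine): capped tube 17 mm in diameter, 98 mm long, 18 g, lying along the feeder's x. It rolls by itself once the slide is open.
- tube_4_centre (a point): Centre of waiting sample tube 4 (counted from the bottom of the magazine): capped tube 17 mm in diameter, 98 mm long, 18 g, lying along the feeder's x. It rolls by itself once the slide is open.
- sanitiser: Bystander: hand-sanitiser pump bottle, 72 mm diameter, 187 mm high, standing behind the feeder. Origin at the centre of its underside. To be left where it is.
- reagent: Bystander: small white bottle with red cap, 48 mm diameter, 86 mm high, standing behind the feeder. Origin at the centre of its underside. To be left where it is.
- marker: Bystander: marker pen lying in front of the feeder's right side, 119 mm long, 13 mm thick. Origin at the centre of its underside. To be left where it is.
- labels: Bystander: roll of labels standing on its end in front of the feeder's left side, 68 mm diameter, 45 mm high. Origin at the centre of its underside. To be left where it is.
- wipes: Bystander: pack of wipes, 110 x 190 x 55 mm high, at the right. Origin at the centre of its underside. To be left where it is.
- carton: Bystander: orange and brown carton, 130 x 170 x 120 mm high, at the left. Origin at the centre of its underside. To be left where it is.
Not all that is in view belongs to the job. Leave any brown or pink look-alike of the part that bears tube_4_centre alone.

How it is judged:
By the outcome, as a careful person would: the job done as asked, in the order asked, and still so for the second after the job is handed in, with the robot touching nothing.
It also fails if it takes over 43 s, if anything falls off the work surface, if the arm or the gripper's body presses on something with over 40 N, if the wrist force passes 120 N, or if a joint passes its speed limit or range.

### The arm

A 7-joint arm with a two-finger parallel gripper is mounted at the origin on the work surface. World frame = base frame: x ahead of the robot, y to its left, z up, the work surface at z = 0. Lengths are in m, angles in rad, forces in N, time in s.
With the tool pointing down it reaches from about 0.4 to 0.875 m from the base axis. Payload 19.3 kg.
Tool frame: the origin (TCP) lies midway between the tips of the shut fingers; the grasp point (between the pads) lies 19 mm behind it; z points along the fingers, y is the line along which they close (so a half turn about z gives the same grasp; the last joint's range is limited). The gripper opens to 85 mm and grips with 20 to 120 N. Pads are 22 mm wide; open, the fingers measure 114 mm over their backs; the gripper's body (76 mm by 85 mm) begins 54 mm behind the grasp point. The pads swing forward as they close: fully open they stand 13 mm farther back than shut.
Start: joints at [-1.203, 0.521, -0.036, 1.599, 0.021, 1.021, -0.113], TCP at [0.265, 0.566, 0.231] pointing down, gripper open.
Joint ranges: [-2.91, 2.91], [-0.3, 2.13], [-1.5, 1.42], [0.17, 2.43], [-1.26, 4.41], [0.16, 1.93], [-2.52, 2.52]. Speed limits (rad/s): [1.89, 1.89, 2.39, 2.39, 3.01, 3.01, 3.01].

### API

Orientations are given as [roll, pitch, yaw] about the fixed x, y, z axes, in that order (R = Rz(yaw) Ry(pitch) Rx(roll)).
In Python, from workcell import * gives the robot as it stands. The module is installed in compiled form; this text tells all that it offers.
- The arm moves only by the tool play_rows, never from a script. Its argument "deltas" is a list of rows, each a list of 7 numbers: the shift along the tool's x, y, z in units of 500 mm (1.0 is 500 mm), then the turn, a rotation vector about the tool's x, y, z in units of 120 degrees (1.0 is 120 degrees), then the closure, from 0 (fully open) to 1 (shut). A call has 1 to 10 rows; each row is the pose to reach, as a shift and turn from the pose commanded when the call began, along the tool's axes at that moment; what a row does not reach only later rows make up. A row lasts 1/10 s, in which the tool goes at most 50 mm and 8.59 degrees, less where a joint would pass 70% of its speed; a pose out of reach is approached as far as the arm can. A call with a number of a shift or a turn outside -1 to 1 is refused whole. A call with a gripper value outside its range is refused whole. The fingers move at their own pace and stop on an object; "newtons" is the grip in N (left out, the last holds). Time passes only in rows, so rows that repeat a pose let the fingers close. It gives the time, the measured TCP pose, the force, the opening and the grip force at its end, in the units of the state.
- observe(): the state, without advancing time (a new reading comes with each control period).
- grab_frame(name): name is "side" or "top" or "wrist"; returns the picture (384x512x3 uint8, red, green, blue); there is no depth.
- get_calibration(name): a dict with "fovy" (degrees; the focal length in pixels is half the picture's height over the tangent of half this angle, whatever the lens; pixels are square), "cx", "cy" (the principal point, pixels), "xyz" and "rotation" of the camera in the world. Camera axes: x right, y down, z forward; pixel columns grow to the right and rows downward; lengths in m; the calibration is good to about 2 mm. A picture is of the moment at which its call begins: read the wrist's pose just before it. get_calibration takes no time and is no camera call; for the wrist camera it gives the pose at the moment of the call.
- job_done(): hands the job in; it is judged then, once.
The state is a dict: "clock": time; "qpos": joint angles; "qd": joint speeds; "joint_efforts": joint torques, N m; "position": TCP position; "tool_rot": TCP orientation; "force": force on the tool from outside, world axes, zero at the start; "moment": the same for the moment, N m; "grip_width": finger opening in m; "finger_force": force on a finger pad.
Only numpy, scipy, OpenCV 4.12 (cv2) and the standard library are available. Lean on these libraries where they do the work, as an engineer would, in place of code of your own. Each camera call takes 0.05 s, during which the arm holds its last target. There are 200 camera calls.

## Working session

There is one attempt and no reset: what is moved stays moved. The work goes in short steps, Python scripts to look and compute and a tool call to move; the robot and the scene stay as the last step left them, time stands still between calls to the robot, and variables do not carry over. Pictures are saved under pics/ and viewed, at most 10 in all, crops included, and the job is handed in when it is done.

Besides the shell and the picture viewer there is one more tool, called after ">>>" by a JSON object that holds its "fn" and its "kwargs". play_rows: Moves the arm, as the interface text tells. Its arguments: {"type":"object","properties":{"deltas":{"type":"array"},"newtons":{"type":"number"}},"required":["deltas"]}

```bash
mkdir -p pics; python3 - <<'E'
from workcell import *
import cv2
for n in("side","top"):
    cv2.imwrite(f"pics/{n}0.png",cv2.resize(grab_frame(n)[:,:,::-1],(800,600),interpolation=cv2.INTER_CUBIC)); c=get_calibration(n); print(n,c)
s=observe(); print(s["clock"],s["position"],s["tool_rot"])
E
```

```text
side {'fovy': 50.603558609507886, 'cx': 256.82051805553255, 'cy': 187.54804126224167, 'xyz': array([-0.14769093, -0.67946284,  0.87332662]), 'rotation': array([-2.20548692, -0.00288555, -0.81277149])}
top {'fovy': 55.273779100019915, 'cx': 253.0569160306353, 'cy': 198.9968442397766, 'xyz': array([ 0.43113953, -0.01746428,  1.24457785]), 'rotation': array([-3.00052737,  0.0142757 , -1.54949101])}
0.1 [0.26483791 0.56577829 0.23078132] [-3.14055782e+00  4.59045705e-05  2.70381554e+00]
```

View pics/side0.png

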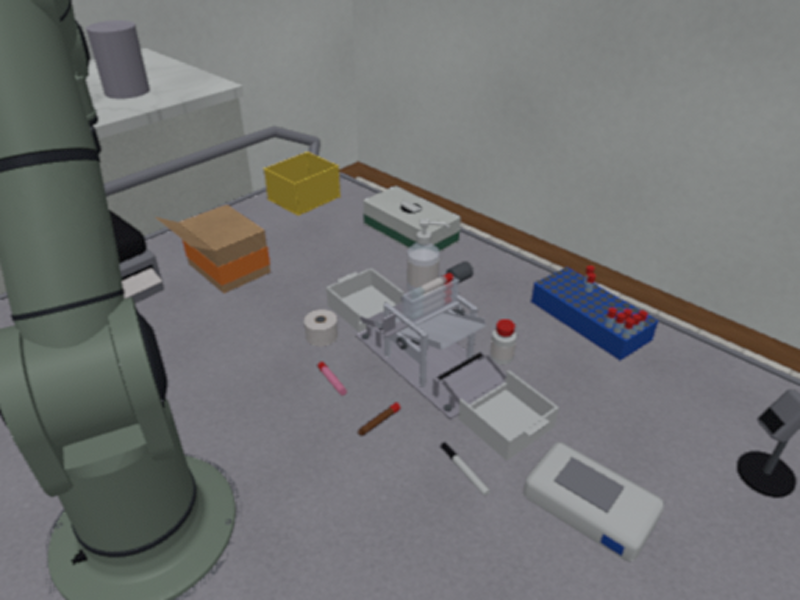

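View pics/top0.png

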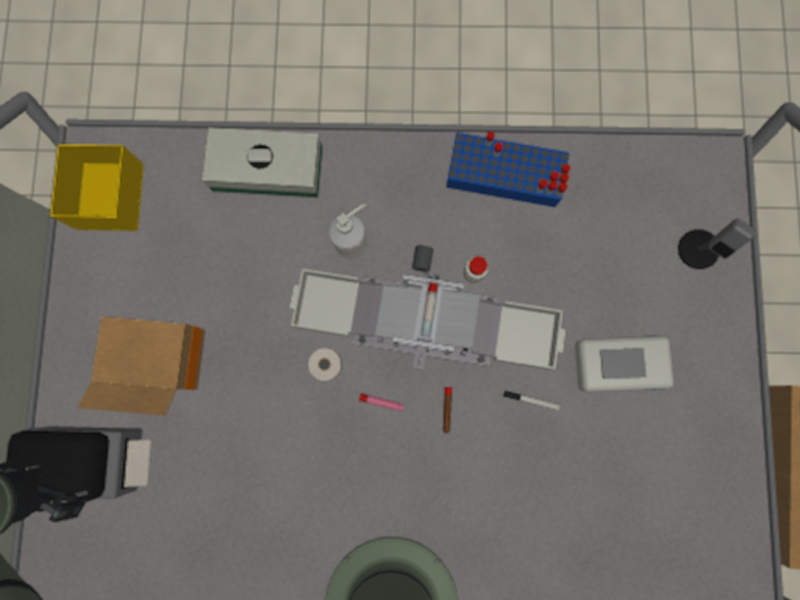

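Both views: the feeder's magazine is at (430,310) in the top view, the weight leans left at (423,257), and the thumb tab is at (420,360). Look-alikes for a tube: pink tube (381,402), brown tube (447,410), rack tubes (555,180). The waiting tube in the magazine is at (430,305). I'll check it in close crops.

```bash
python3 - <<'E'
from workcell import *
import cv2
a=grab_frame("top")[:,:,::-1][160:250,175:375]; cv2.imwrite("pics/t1.png",cv2.resize(a,(800,360),interpolation=cv2.INTER_CUBIC))
a=grab_frame("side")[:,:,::-1][140:300,200:370]; cv2.imwrite("pics/s1.png",cv2.resize(a,(637,600),interpolation=cv2.INTER_CUBIC))
E
```

```text
(no output)
```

View pics/t1.png

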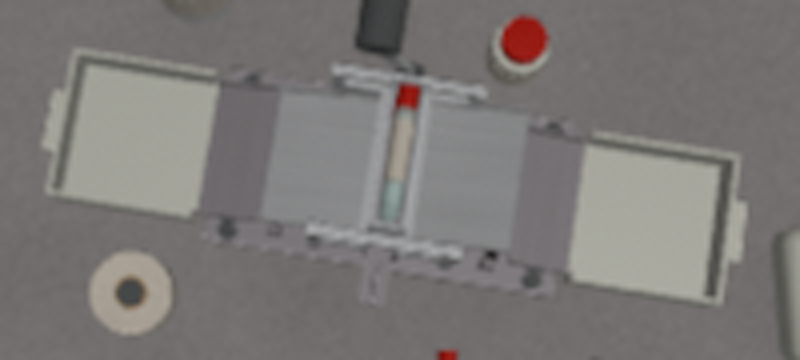

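View pics/s1.png

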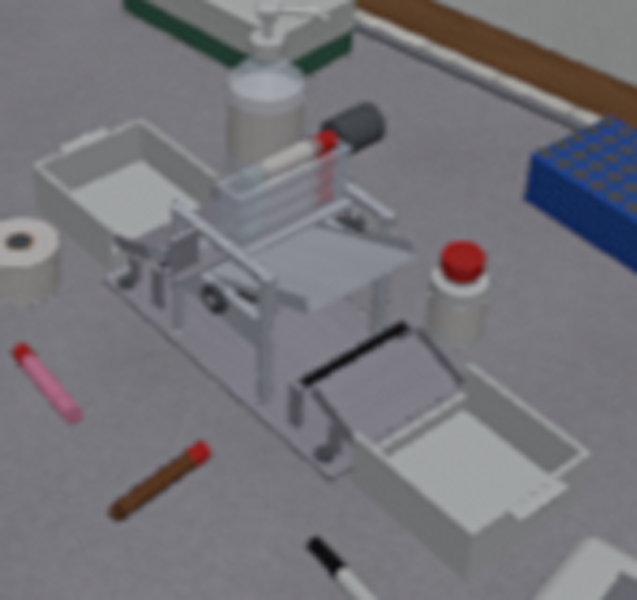

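```bash
cat > h.py <<'E'
import numpy as np
from scipy.spatial.transform import Rotation as R
from workcell import *
def cam(n):
    c=get_calibration(n); f=192/np.tan(np.radians(c["fovy"]/2)); return f,c["cx"],c["cy"],c["xyz"],R.from_euler("xyz",c["rotation"]).as_matrix()
def ray(n,uv,z):
    f,cx,cy,o,M=cam(n); d=M@np.array([(uv[0]-cx)/f,(uv[1]-cy)/f,1]); return o+d*(z-o[2])/d[2]
def proj(n,p):
    f,cx,cy,o,M=cam(n); q=M.T@(np.array(p)-o); return np.array([cx+f*q[0]/q[2],cy+f*q[1]/q[2]])
E
cat > a.py <<'E'
from h import *
T=lambda u,v:(175+u/4,160+v/4); S=lambda u,v:(200+u*170/637,140+v*160/600)
tc=[ray("top",T(*p),.05) for p in((75,50),(48,193),(740,155),(720,302))]
sc=[ray("side",S(*p),.05) for p in((140,122),(37,165),(588,455),(470,545))]
for c in(tc,sc):
    m=np.mean(c,axis=0); d=(c[0]+c[1]-c[2]-c[3])/2; yaw=np.arctan2(-d[0],d[1]); print(m,yaw,np.linalg.norm(d),np.linalg.norm(c[0]-c[1]),np.linalg.norm(c[2]-c[3]))
m=np.mean(tc,axis=0);d=(tc[0]+tc[1]-tc[2]-tc[3])/2; yaw=np.arctan2(-d[0],d[1])
W=lambda x,y,z:R.from_euler("z",yaw).apply([x,y,z])+[m[0],m[1],0]
for nm,p in dict(tab=(-.097,0,.158),tabtip=(-.111,0,.158),post=(-.062,-.055,.137),post2=(-.062,.055,.137),fpost=(.062,-.055,.137),magf=(-.057,0,.18),right=(0,-.088,.118),rightend=(-.055,-.098,.125),left=(0,.088,.057)).items():
    a=proj("top",W(*p));b=proj("side",W(*p)); print(nm,W(*p).round(4),((a-[175,160])*4).round(),((b-[200,140])*[637/170,600/160]).round())
E
python3 a.py
```

```text
[ 0.58670622 -0.06340251  0.05      ] -0.14077795141217622 0.5547259112476344 0.12145659110409308 0.12176478393440132
[ 0.58489162 -0.06469465  0.05      ] -0.14976118360482168 0.5556756015163536 0.11633978638317524 0.1289716803117802
tab [ 0.4907 -0.0498  0.158 ] [379. 284.] [186. 237.]
tabtip [ 0.4768 -0.0478  0.158 ] [376. 303.] [171. 245.]
post [ 0.5176 -0.1092  0.137 ] [457. 251.] [268. 277.]
post2 [ 5.33e-01 -2.00e-04  1.37e-01] [313. 228.] [178. 207.]
fpost [ 0.6404 -0.1266  0.137 ] [481.  92.] [388. 214.]
magf [ 0.5303 -0.0554  0.18  ] [388. 228.] [227. 194.]
right [ 0.5744 -0.1505  0.118 ] [509. 181.] [357. 286.]
rightend [ 0.5185 -0.1527  0.125 ] [513. 252.] [312. 315.]
left [0.5991 0.0237 0.057 ] [287. 156.] [213. 235.]
```

The crops confirm the waiting tube in the magazine (408,95–390,215 in the top crop). The plate's right end is raised (side crop about (357,286)), and the black weight leans left. The fitted pose projects back to within about 2 mm, so the job is to press the right end and then push the tab.

```bash
cat >> h.py <<'E'
def go(p,yaw=2.997):
    s=observe(); M=R.from_euler("xyz",s["tool_rot"]); G=R.from_euler("xyz",[np.pi,0,yaw])
    d=M.inv().apply(np.array(p)-s["position"])/.5; r=(M.inv()*G).as_rotvec()/np.radians(120)
    print(s["clock"],s["position"].round(4),s["force"].round(1),"->",d.round(4),r.round(3))
E
python3 -c "
from h import *
go([.45,.25,.30]);go([.574,-.150,.30])"
```

```text
0.2 [0.2649 0.5658 0.231 ] [ 0.3  0.2 -0. ] -> [-0.6031 -0.4153 -0.1378] [-0.   -0.   -0.14]
0.2 [0.2649 0.5658 0.231 ] [ 0.3  0.2 -0. ] -> [-1.1669 -1.0346 -0.1373] [-0.   -0.   -0.14]
```

>>> {"fn": "play_rows", "kwargs": {"deltas": [[0,0,-0.1,0,0,-0.05,1],[-0.1,-0.07,-0.138,0,0,-0.1,1],[-0.17,-0.12,-0.138,0,0,-0.14,1],[-0.25,-0.172,-0.138,0,0,-0.14,1],[-0.33,-0.23,-0.138,0,0,-0.14,1],[-0.41,-0.28,-0.138,0,0,-0.14,1],[-0.49,-0.34,-0.138,0,0,-0.14,1],[-0.55,-0.38,-0.138,0,0,-0.14,1],[-0.603,-0.415,-0.138,0,0,-0.14,1],[-0.603,-0.415,-0.138,0,0,-0.14,1]], "newtons": 40}}

```text
clock: 1.2
position: [0.4521, 0.2463, 0.3004]
tool_rot: [-3.141, 0.001, 2.991]
force: [-0.7, 0.5, -0.9]
grip_width: 0.0
finger_force: 0.0
```

```bash
python3 -c "
from h import *
go([.574,-.150,.25])"
```

```text
1.2 [0.4521 0.2463 0.3004] [-0.7  0.5 -0.9] -> [-0.3596 -0.7471  0.102 ] [-0.     0.    -0.003]
```

>>> {"fn": "play_rows", "kwargs": {"deltas": [[-0.04,-0.083,0,0,0,0,1],[-0.08,-0.166,0,0,0,0,1],[-0.12,-0.25,0,0,0,0,1],[-0.16,-0.332,0,0,0,0,1],[-0.2,-0.415,0,0,0,0,1],[-0.24,-0.5,0,0,0,0,1],[-0.28,-0.58,0,0,0,0,1],[-0.32,-0.665,0,0,0,0,1],[-0.36,-0.747,0.05,0,0,-0.003,1],[-0.36,-0.747,0.1,0,0,-0.003,1]]}}

```text
clock: 2.2
position: [0.575, -0.1507, 0.2498]
tool_rot: [-3.139, 0.002, 2.998]
force: [-0.3, 1.2, -0.5]
grip_width: -0.0001
finger_force: 0.0
```

```bash
python3 -c "
from h import *
import cv2
go([.574,-.150,.13]);go([.574,-.150,.078])
cv2.imwrite('pics/s2.png',cv2.resize(grab_frame('side')[:,:,::-1][100:300,190:390],(600,600),interpolation=cv2.INTER_CUBIC))"
```

```text
2.2 [ 0.575  -0.1507  0.2498] [-0.3  1.2 -0.5] -> [0.0027 0.0017 0.2396] [-0.001  0.001  0.   ]
2.2 [ 0.575  -0.1507  0.2498] [-0.3  1.2 -0.5] -> [0.0029 0.002  0.3436] [-0.001  0.001  0.   ]
```

View pics/s2.png

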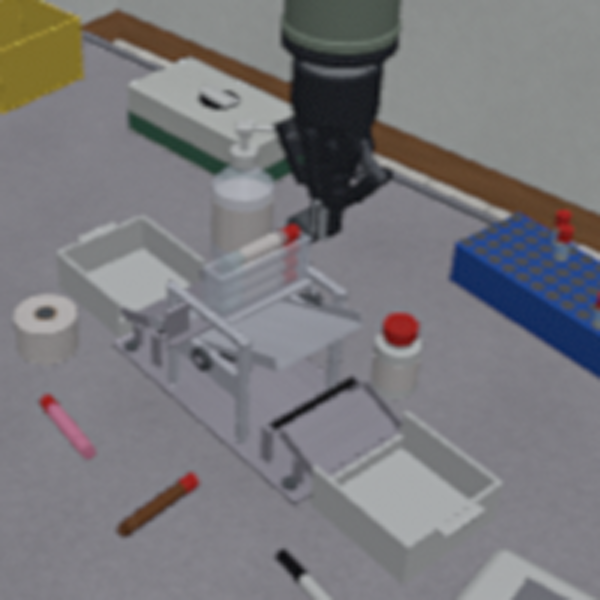

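The shut fingers hang directly above the raised right end (tip at 325,235) and are clear of the magazine. Descending.

>>> {"fn": "play_rows", "kwargs": {"deltas": [[0.002,0.002,0.08,0,0,0,1],[0.002,0.002,0.16,0,0,0,1],[0.002,0.002,0.23,0,0,0,1],[0.002,0.002,0.25,0,0,0,1],[0.002,0.002,0.265,0,0,0,1],[0.002,0.002,0.28,0,0,0,1],[0.002,0.002,0.295,0,0,0,1],[0.002,0.002,0.31,0,0,0,1],[0.002,0.002,0.325,0,0,0,1],[0.002,0.002,0.34,0,0,0,1]]}}

```text
clock: 3.25
position: [0.5736, -0.1441, 0.0799]
tool_rot: [3.142, 0.0, 3.003]
force: [0.4, -0.2, 0.1]
grip_width: -0.0003
finger_force: 0.0
```

>>> {"fn": "play_rows", "kwargs": {"deltas": [[0,0,0.006,0,0,0,1],[0,0,0.006,0,0,0,1],[0,0,0,0,0,0,1],[0,0,-0.06,0,0,0,1],[0,0,-0.14,0,0,0,1],[0,0,-0.22,0,0,0,1],[0,0,-0.3,0,0,0,1],[0,0,-0.36,0,0,0,1],[0,0,-0.36,0,0,0,1]]}}

```text
clock: 4.15
position: [0.5751, -0.1447, 0.2651]
tool_rot: [3.142, 0.007, 3.003]
force: [-0.3, 0.3, -0.3]
grip_width: 0.0003
finger_force: 0.0
```

```bash
python3 -c "
from h import *
import cv2
W=lambda x,y,z:R.from_euler('z',-.143).apply([x,y,z])+[.5865,-.0636,0]
print(W(-.100,-.05,.25));go(W(-.100,-.05,.25));go([.485,-.15,.255])
cv2.imwrite('pics/s3.png',cv2.resize(grab_frame('side')[:,:,::-1][140:300,200:370],(637,600),interpolation=cv2.INTER_CUBIC))"
```

```text
[ 0.48039505 -0.09883833  0.25      ]
4.15 [ 0.5751 -0.1447  0.2651] [-0.3  0.3 -0.3] -> [0.2004 0.0646 0.0287] [0.    0.003 0.003]
4.15 [ 0.5751 -0.1447  0.2651] [-0.3  0.3 -0.3] -> [ 0.1771 -0.0355  0.0189] [0.    0.003 0.003]
```

View pics/s3.png

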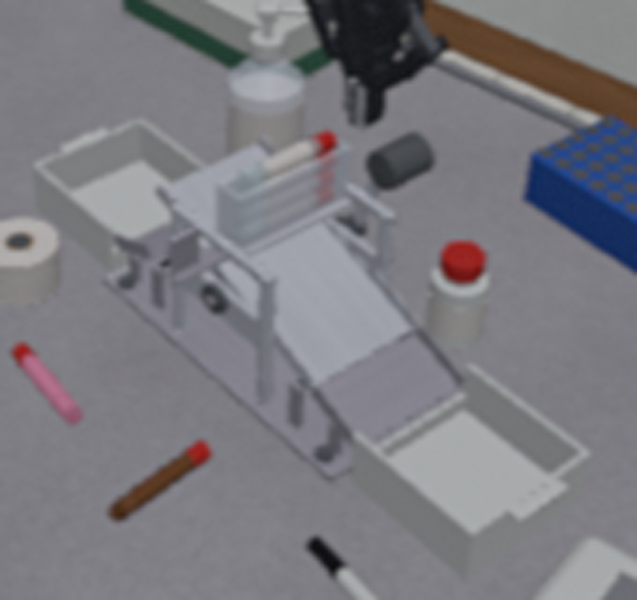

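The plate has rocked over: the right end is down onto the right chute (340,380) and the weight has swung right (400,160). Tubes and bystanders are unmoved. The tab shows at about (182,250).

>>> {"fn": "play_rows", "kwargs": {"deltas": [[0.08,0.026,0.01,0,0,0,1],[0.16,0.052,0.02,0,0,0.003,1],[0.2,0.065,0.028,0,0.003,0.003,1],[0.2,0.065,0.1,0,0.003,0.003,1],[0.2,0.065,0.18,0,0.003,0.003,1],[0.2,0.065,0.25,0,0.003,0.003,1],[0.2,0.065,0.25,0,0.003,0.003,1]]}}

```text
clock: 4.9
position: [0.4763, -0.0978, 0.1317]
tool_rot: [-3.141, -0.013, 2.997]
force: [-0.1, 0.4, 0.6]
grip_width: 0.0005
finger_force: 0.0
```

```bash
python3 -c "
from h import *
import cv2
W=lambda x,y,z:R.from_euler('z',-.143).apply([x,y,z])+[.5865,-.0636,0]
s=observe();print(R.from_euler('z',.143).apply(s['position']-[.5865,-.0636,0]));go(W(-.100,-.01,.138));go(W(-.100,.02,.138))
a=grab_frame('side')[:,:,::-1][150:260,190:330];b=grab_frame('top')[:,:,::-1][170:280,210:350]
cv2.imwrite('pics/s4.png',cv2.resize(cv2.hconcat([a,b]),None,fx=2.85,fy=2.85,interpolation=cv2.INTER_CUBIC))"
```

```text
[-0.10423208 -0.04954938  0.13167277]
4.9 [ 0.4763 -0.0978  0.1317] [-0.1  0.4  0.6] -> [-0.0082  0.0791 -0.0128] [-0.    -0.006  0.   ]
4.9 [ 0.4763 -0.0978  0.1317] [-0.1  0.4  0.6] -> [-0.0081  0.1391 -0.0129] [-0.    -0.006  0.   ]
```

View pics/s4.png

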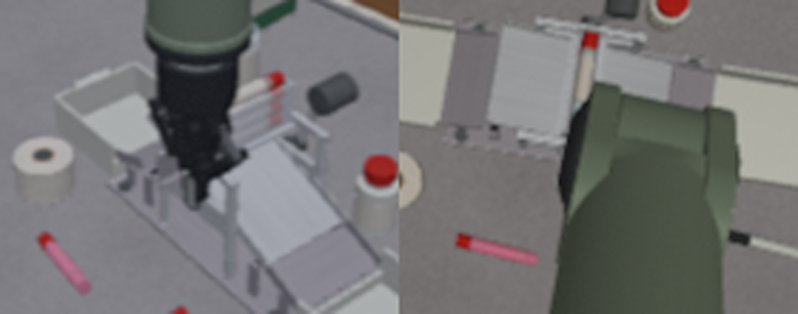

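The fingertip is at the front (195,195), to the right of the tab and clear of the posts. Pushing left in small steps while watching force.

>>> {"fn": "play_rows", "kwargs": {"deltas": [[-0.002,0.02,-0.01,0,0,0,1],[-0.004,0.04,-0.01,0,0,0,1],[-0.004,0.055,-0.01,0,0,0,1],[-0.004,0.065,-0.01,0,0,0,1],[-0.004,0.075,-0.01,0,0,0,1],[-0.004,0.085,-0.01,0,0,0,1],[-0.004,0.095,-0.01,0,0,0,1],[-0.004,0.105,-0.01,0,0,0,1],[-0.004,0.115,-0.01,0,0,0,1],[-0.004,0.115,-0.01,0,0,0,1]]}}

```text
clock: 6.0
position: [0.4893, -0.0408, 0.1402]
tool_rot: [3.141, -0.006, 2.998]
force: [0.5, -0.5, 0.4]
grip_width: 0.0001
finger_force: 0.0
```

>>> {"fn": "play_rows", "kwargs": {"deltas": [[0,0.006,0,0,0,0,1],[0,0.012,0,0,0,0,1],[0,0.012,0,0,0,0,1]]}}

```text
clock: 6.3
position: [0.4901, -0.0352, 0.1402]
tool_rot: [3.141, -0.006, 2.997]
force: [-0.2, 0.7, 0.3]
grip_width: -0.0002
finger_force: 0.0
```

>>> {"fn": "play_rows", "kwargs": {"deltas": [[0,0.004,0,0,0,0,1],[0,0.008,0,0,0,0,1],[0,0.008,0,0,0,0,1]]}}

```text
clock: 6.6
position: [0.4906, -0.0321, 0.1402]
tool_rot: [-3.141, -0.006, 2.997]
force: [-0.5, -3.8, 0.4]
grip_width: 0.0
finger_force: 2.0
```

>>> {"fn": "play_rows", "kwargs": {"deltas": [[0,0.004,0,0,0,0,1],[0,0.006,0,0,0,0,1],[0,0.006,0,0,0,0,1]]}}

```text
clock: 6.9
position: [0.4906, -0.0314, 0.1402]
tool_rot: [-3.139, -0.007, 2.995]
force: [-2.6, -18.9, 0.5]
grip_width: 0.0
finger_force: 9.7
```

```bash
python3 -c "
from h import *
import cv2
s=observe();print(R.from_euler('z',.143).apply(s['position']-[.5865,-.0636,0]),s['force'])
a=grab_frame('side')[:,:,::-1][150:300,190:365]
cv2.imwrite('pics/s5.png',cv2.resize(a,None,fx=4,fy=4,interpolation=cv2.INTER_CUBIC))"
```

```text
[-0.09949013  0.01821659  0.14023683] [ -2.62888903 -18.86655643   0.52745958]
```

View pics/s5.png

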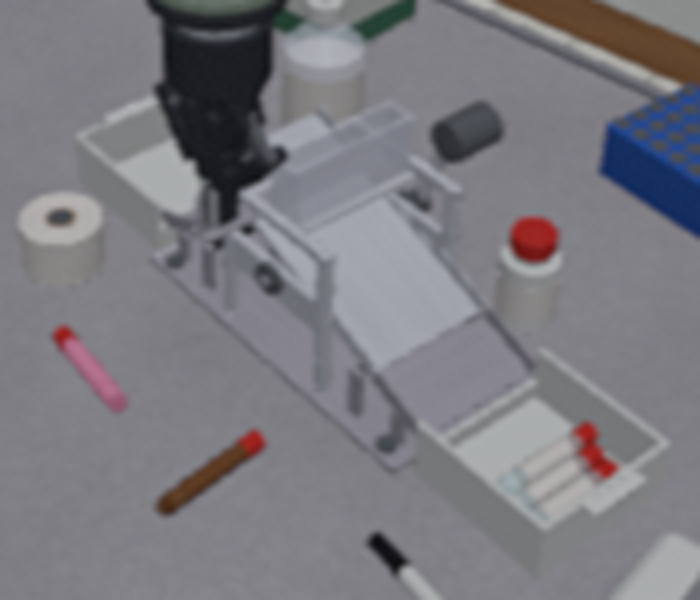

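The slide is against its stop at 19 N, the magazine is empty, and tubes lie in the right tray (three caps visible at about (590,450)). I'll back off, lift and check for all four.

>>> {"fn": "play_rows", "kwargs": {"deltas": [[0,-0.03,0,0,0,0,1],[0,-0.06,0,0,0,0,1],[0.02,-0.06,-0.08,0,0,0,1],[0.06,-0.06,-0.16,0,0,0,1],[0.1,-0.06,-0.22,0,0,0,1],[0.1,-0.06,-0.22,0,0,0,1],[0.1,0.04,-0.22,0,0,0,1],[0.1,0.14,-0.22,0,0,0,1],[0.1,0.24,-0.22,0,0,0,1],[0.1,0.34,-0.22,0,0,0,1]]}}

```text
clock: 7.95
position: [0.4668, 0.149, 0.2503]
tool_rot: [3.141, -0.006, 2.997]
force: [1.7, -1.1, -0.2]
grip_width: -0.0
finger_force: 0.0
```

>>> {"fn": "play_rows", "kwargs": {"deltas": [[0,0,0,0,0,0,1],[0,0,0,0,0,0,1],[0,0,0,0,0,0,1],[0,0,0,0,0,0,1],[0,0,0,0,0,0,1],[0,0,0,0,0,0,1],[0,0,0,0,0,0,1],[0,0,0,0,0,0,1],[0,0,0,0,0,0,1],[0,0,0,0,0,0,1]]}}

```text
clock: 8.95
position: [0.4668, 0.1467, 0.2506]
tool_rot: [-3.142, -0.006, 2.997]
force: [-0.3, 0.1, -0.8]
grip_width: 0.0001
finger_force: 0.0
```

```bash
python3 -c "
from h import *
import cv2
s=observe();print(s['clock'],s['position'],s['force'])
a=grab_frame('side')[:,:,::-1][150:300,190:365];b=grab_frame('top')[:,:,::-1][150:270,180:380]
a=cv2.resize(a,(400,343),interpolation=cv2.INTER_CUBIC);b=cv2.resize(b,(400,240),interpolation=cv2.INTER_CUBIC)
cv2.imwrite('pics/s6.png',cv2.vconcat([a,b]))"
```

```text
8.95 [0.46681657 0.14665047 0.25059781] [-0.34245148  0.08368434 -0.76964199]
```

View pics/s6.png

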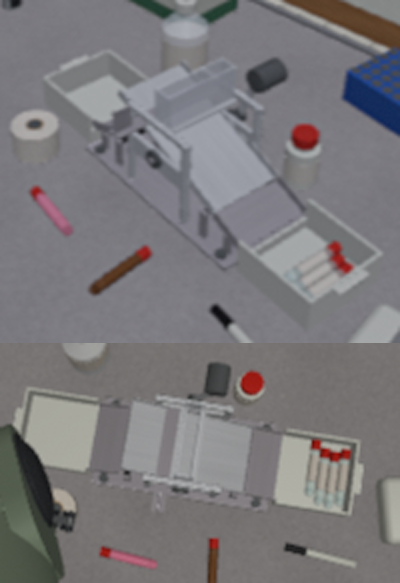

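All four tubes lie in the right tray (caps at (316–346,450) in the top view). The slide is open, the plate rests right, and nothing else has moved.

```bash
python3 -c "
from workcell import *
print(job_done())"
```

```text
the job is handed in; nothing more can be done
None
```

The job is handed in: I rocked the plate over to the right and pushed the slide fully open, and all four tubes rolled into the right tray, with no tube touched and nothing else seen to move.

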